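# Start the platform shaker

### The job

Start the shaker on the bench by its controls, in this order: press down the raised far half of the rocker switch until it is fully over, then push the square key all the way down, then push the round key all the way down. Leave the narrow bar key up, and do not shift or lift the dishes on the platform or the beaker and marker beside the shaker.

Things in the scene. Friction and masses are not known exactly. Their poses are not given: they have to be found in the camera images.
- shaker: White platform shaker, 200 mm deep (x) x 260 wide (y), fixed. Origin: centre of its underside, on the bench; x points away from the robot, turned by up to 0.2 rad. In front a flat deck 52 mm above the bench, with four black controls in a row 45 mm in front of the origin, 56 mm apart, in any order; behind it the platform, 200 mm wide, rim 78 mm high, front edge 7 mm behind the origin.
- rocker_far (a point): Point on the top of the rocker's far half (away from the robot), 14.5 mm from the hinge. The rocker is 44 mm long (shaker's x), 24 wide, on a bezel 56 x 34; its dished top slopes up 0.2 rad from the middle to each end. At the start the far half is raised, its far edge 24 mm above the deck; when fully over the far half lies level, 16 mm above the deck.
- rocker (a joint): Rocker angle, rad: about -0.2 to -0.15 at the start (far half raised), +0.2 = fully over (far half down and level). It takes about 3 N at 15 mm from the hinge, stays where it is left, and stops hard at the end.
- square_top (a point): Centre of the top of the square key, 26 x 26 mm, on a 36 mm square bezel 5 mm high. It takes about 3.5 N to move, travels 6 mm straight down, stops hard there, and stays where it is pushed (no spring). Its top is 14 mm above the deck when up, 8 mm when down.
- square (a joint): Square key: 0 = up, 0.006 m = fully down; positive downward; starts within 0.0005 of 0.
- round_top (a point): Centre of the top of the round key, 28 mm across, on a 36 mm square bezel 5 mm high. It takes about 3.5 N to move, travels 6 mm straight down, stops hard there, and stays where it is pushed (no spring). Its top is 14 mm above the deck when up, 8 mm when down.
- round (a joint): Round key: 0 = up, 0.006 m = fully down; positive downward; starts within 0.0005 of 0.
- bar_top (a point): Centre of the top of the narrow bar key, 42 mm long (shaker's x) x 12 mm wide, on a bezel 50 x 24 mm; to be left up. It takes about 3.5 N to move, travels 6 mm straight down, stops hard there, and stays where it is pushed (no spring). Its top is 14 mm above the deck when up, 8 mm when down.
- bar (a joint): Bar key: 0 = up, 0.006 m = fully down; positive downward; starts within 0.0005 of 0.
- dish_1: Loose round petri dish, 58 mm across, 17 mm high, on the left of the platform; origin at the centre of its underside.
- dish_2: The same, on the right of the platform.
- beaker: Loose clear beaker, 56 mm across, 71 mm high, upright on the bench to the right of the shaker; origin at the centre of its underside. A tall white cabinet (0.30 m high, not part of the work) stands behind it, its front about 0.65 m ahead of the robot base: swing the arm in front of it.
- marker: Loose marker pen, 126 mm long, 14 mm thick, lying on the bench to the left of the shaker; origin at the middle of its underside.
Not all that is in view belongs to the job. Of the things like the beaker, leave any that is purple or yellow; of the rest the smaller one is meant.

How it is judged:
On the way, in this order (a step that is already met when the one before it is completed fails the run):
1. the rocker is over, its far half down (value of joint rocker above 0.13 rad), for 0.1 s.
2. the square key is down (value of joint square above 0.0045 m), for 0.1 s.
3. the round key is down (value of joint round above 0.0045 m), for 0.1 s.
At the end, for the whole second after the job is handed in: Rocker beyond 0.13 rad with its far half down, square and round keys at least 4.5 of 6 mm down, bar key less than 2 mm down; each dish within 10 mm and beaker and marker within 15 mm of their starts, at rest (value of joint rocker above 0.13 rad and value of joint each of square, round above 0.0045 m and value of joint bar below 0.002 m and distance of each of dish_1, dish_2 from where it was at the start of the episode below 0.01 m and distance of each of beaker, marker from where it was at the start of the episode below 0.015 m and linear speed of each of dish_1, dish_2, beaker, marker below 0.02 m/s); the robot touches nothing.
It fails at once if the square key is pressed (over 2 mm) before the rocker is over (value of joint square above 0.002 m and value of joint rocker below 0.1 rad).
It fails at once if the round key is pressed (over 2 mm) before the square key is down (value of joint round above 0.002 m and value of joint square below 0.004 m).
It fails at once if the bar key is pressed (over 2 mm) (value of joint bar above 0.002 m).
It fails at once if a dish is shifted or lifted by over 10 mm (distance of any of dish_1, dish_2 from where it was at the start of the episode above 0.01 m).
It fails at once if the beaker or the marker is shifted or lifted by over 15 mm (distance of any of beaker, marker from where it was at the start of the episode above 0.015 m).
It also fails if it takes over 42 s, if anything falls off the work surface, if the arm or the gripper's body presses on something with over 40 N, if the wrist force passes 120 N, or if a joint passes its speed limit or range.

### The arm

A 7-joint arm with a two-finger parallel gripper is mounted at the origin on a cart in front of the work surface, level with it; the furniture and walls round the work are solid. World frame = base frame: x ahead of the robot, y to its left, z up, the work surface at z = 0. Lengths are in m, angles in rad, forces in N, time in s.
With the tool pointing down it reaches from about 0.425 to 0.925 m from the base axis. Payload 6.8 kg.
Tool frame: the origin (TCP) lies on the front face of the gripper's body, between the roots of the fingers; the fingertips stand 73 mm ahead of it and the grasp point (between the pads) lies 54 mm ahead of it (env.nose_length is the distance from the TCP to the fingertips, in m); z points along the fingers, y is the line along which they close (so a half turn about z gives the same grasp; the last joint's range is limited). The gripper opens to 85 mm and grips with 20 to 120 N. Pads are 22 mm wide; open, the fingers measure 114 mm over their backs; the gripper's body (76 mm by 85 mm) begins 54 mm behind the grasp point. The pads swing forward as they close: fully open they stand 13 mm farther back than shut.
Start: joints at [1.153, 0.477, 0.022, 1.555, -0.011, 1.109, -0.083], TCP at [0.206, -0.643, 0.304] pointing down, gripper open.
Joint ranges: [-2.96, 2.96], [-0.34, 2.1], [-1.41, 1.46], [0.24, 2.44], [-1.37, 4.51], [0.17, 1.92], [-2.96, 2.96]. Speed limits (rad/s): [2.39, 2.39, 3.14, 3.14, 3.14, 3.14, 3.14].

### API

Orientations are given as a unit quaternion [w, x, y, z].
In Python, from cell import env, kin, camera, calibration, job gives the robot as it stands. The module is installed in compiled form; this text tells all that it offers. Calls block until the motion is done:
- env.reach(position, orientation): joint-space move of the TCP to a pose.
- env.movel(position, velocity=0.15, rot=None, stop_force=None): straight line of the TCP; rot=None keeps the orientation; velocity is the mean speed in m/s. With stop_force (N) it stops when the force on the tool has changed by that much, and returns True; else False.
- env.goto_joints(angles): joint-space move.
- env.grip(opening, f_grip=None): finger opening in m; f_grip is the grip in N (None keeps the last); returns when the fingers have stopped.
- env.dwell(seconds).
- kin.inverse_kinematics(position, orientation): joint angles nearest the present ones, or None.
- env.get_state(): the state.
- camera(name): name is "scene" or "top" or "wrist"; returns (picture, depth): 400x640x3 uint8, blue, green, red; 400x640 float32, m along the optical axis (not along the pixel's ray), 0 where there is no reading.
- calibration(name): a dict with "fx", "fy", "cx", "cy" (pixels), "rvec" (rotation vector, rad) and "tvec" (3), from world to camera coordinates, as OpenCV has them. Camera axes: x right, y down, z forward; pixel columns grow to the right and rows downward; lengths in m; the calibration is good to about 2 mm. A picture is of the moment at which its call begins: read the wrist's pose just before it. calibration takes no time and is no camera call; for the wrist camera it gives the pose at the moment of the call.
A pose or a line that the arm cannot do raises env.PlanningError and nothing moves.
- job.job_done(): hands the job in; it is judged then, once.
The state is a dict: "time": time; "qpos": joint angles; "joint_velocities": joint speeds; "joint_torque": joint torques, N m; "tcp_pos": TCP position; "orientation": TCP orientation; "force": force on the tool from outside, world axes, zero at the start; "torque": the same for the moment, N m; "opening": finger opening in m; "gripper_force": force on a finger pad.
Only numpy, scipy, OpenCV 4.12 (cv2) and the standard library are available. Lean on these libraries where they do the work, as an engineer would, in place of code of your own. Each camera call takes 0.05 s, during which the arm holds its last target. There are 200 camera calls.

## Working session

There is one attempt and no reset: what is moved stays moved. The work goes in short steps, each a Python script; the robot and the scene stay as the last script left them, time stands still between calls to the robot, and variables do not carry over. Pictures are saved under pics/ and viewed, at most 10 in all, crops included, and the job is handed in when it is done.

```bash
mkdir -p pics; cat > h.py <<'E'
import numpy as np, cv2
from cell import env, kin, camera, calibration, job
def cal(n):
    c=calibration(n); K=np.array([[c["fx"],0,c["cx"]],[0,c["fy"],c["cy"]],[0,0,1.]])
    return K,cv2.Rodrigues(np.array(c["rvec"],float))[0],np.array(c["tvec"],float).ravel()
def ray(c,u,v,z):  # pixel -> world on plane z
    K,R,t=c; d=R.T@np.linalg.inv(K)@[u,v,1]; o=-R.T@t
    return o+d*(z-o[2])/d[2]
def cloud(c,depth):
    K,R,t=c; v,u=np.indices(depth.shape)
    p=np.stack([(u-K[0,2])/K[0,0]*depth,(v-K[1,2])/K[1,1]*depth,depth],-1)
    return (p-t)@R
E
python3 - <<'E'
from h import *
for n in("scene","top"):
    c=cal(n); p,d=camera(n); cv2.imwrite(f"pics/{n}0.png",p); np.savez(f"{n}0.npz",p=p,d=d,K=c[0],R=c[1],t=c[2]); print(n,c[0][0,0],-c[1].T@c[2])
print(env.nose_length, env.get_state())
E
```

```text
scene 396.5040061425028 [-0.26766075 -0.45454384  0.93937254]
top 471.5529194279173 [0.30979017 0.07539552 1.30882963]
0.0726 {'time': 0.1, 'qpos': array([ 1.15290726,  0.47770712,  0.02236684,  1.5563226 , -0.01150089,
        1.10929667, -0.08307371]), 'joint_velocities': array([ 0.000383  , -0.00195417, -0.00063946, -0.0035911 , -0.00162765,
       -0.0010139 ,  0.00020102]), 'joint_torque': array([ 3.72503433e-03, -5.97766936e+01,  1.61302909e+00, -2.81957263e+01,
        1.26980254e-02,  5.01889939e-03,  1.22367140e-05]), 'tcp_pos': array([ 0.20564244, -0.64249163,  0.30304289]), 'orientation': array([-7.80825043e-04,  9.88025581e-01,  1.54288068e-01, -1.85756619e-04]), 'force': array([0.04718593, 0.11833176, 0.17697005]), 'torque': array([ 0.00439687, -0.00838783, -0.0475796 ]), 'gripper_force': 0.0, 'opening': 0.08549628056727634}
```

View pics/top0.png

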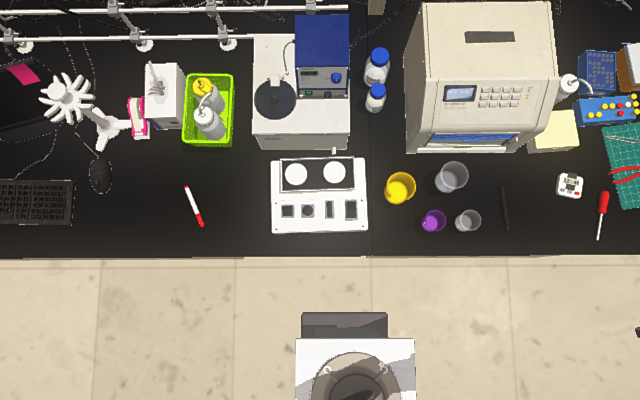

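View pics/scene0.png

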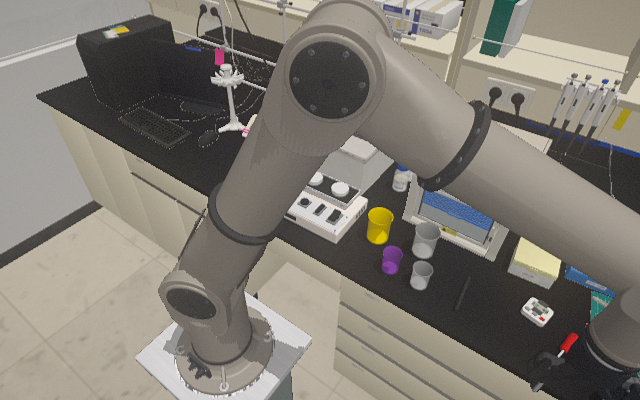

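The top view shows the shaker at about (320,195) with its control row near v=210. The beaker-like things are yellow (400,188), large clear (451,177), purple (433,221) and small clear (467,220), so the last is the beaker. The marker is probably the red and white pen at (194,206). Next is a close crop of the controls.

```bash
python3 - <<'E'
import numpy as np,cv2
f=np.load("top0.npz");p=f["p"][150:240,262:378]
cv2.imwrite("pics/crop0.png",cv2.resize(p,None,fx=6.5,fy=6.5,interpolation=cv2.INTER_CUBIC))
E
```

```text
(no output)
```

View pics/crop0.png

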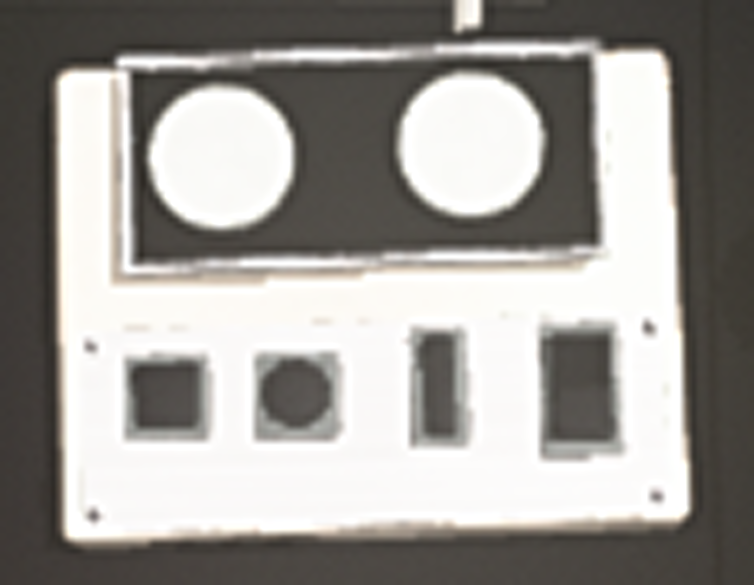

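Left to right the controls are square (167,395), round (297,393), bar (440,386) and rocker (581,388), in crop pixels. I'll compute a first fit and then look from above with the wrist camera.

```bash
cat > look1.py <<'E'
from h import *
f=np.load("top0.npz"); c=(f["K"],f["R"],f["t"])
px=lambda x,y:(262+(x+.5)/6.5-.5,150+(y+.5)/6.5-.5)
for n,x,y in(("sq",167,397),("rd",299,396),("bar",439,387),("rk",582,392)):
    print(n,ray(c,*px(x,y),.057))
d=cloud(c,f["d"])
print("deck z",d[225,300],d[225,330]); 
print("marker",ray(c,194,206,.007),"beaker",ray(c,467,220,.03))
K,R,t=cal("wrist"); s=env.get_state()
print("cam rel",-R.T@t-s["tcp_pos"], "axis",R[2], "xaxis",R[0],K[0,0])
from scipy.spatial.transform import Rotation as Ro
print(Ro.from_quat(s["orientation"],scalar_first=True).as_matrix())
E
python3 look1.py
```

```text
sq [0.48743442 0.17505648 0.057     ]
rd [0.48742275 0.12055879 0.057     ]
bar [0.490716   0.06278994 0.057     ]
rk [0.48816983 0.00390271 0.057     ]
deck z [0.44844404 0.14081596 0.05779469] [0.44853372 0.06078768 0.05159596]
marker [0.50974946 0.44070844 0.007     ] beaker [ 0.46179201 -0.31171212  0.03      ]
cam rel [0.06502471 0.02110718 0.0694958 ] axis [-0.26218178 -0.08340776 -0.96140723] xaxis [ 3.05418150e-01 -9.52218091e-01 -6.78897192e-04] 306.25407621448164
[[ 9.52390315e-01  3.04880827e-01 -6.08008557e-04]
 [ 3.04881407e-01 -9.52389164e-01  1.48563017e-03]
 [-1.26120606e-04 -1.60027029e-03 -9.99998712e-01]]
```

```bash
cat > look2.py <<'E'
from h import *
env.reach([0.45,0.09,0.25],[0,1,0,0]); env.grip(0.0)
c=cal("wrist"); p,d=camera("wrist"); np.savez("wrist.npz",p=p,d=d,K=c[0],R=c[1],t=c[2])
s=env.get_state(); print(s["time"],s["tcp_pos"],s["opening"])
uv=[]
for x,y in((.488,.175),(.488,.004),(.43,.09),(.53,.09)):
    q=c[0]@(c[1]@[x,y,.06]+c[2]); uv.append(q[:2]/q[2])
print(np.round(uv)); cv2.imwrite("pics/w0.png",p)
E
python3 look2.py
```

```text
3.65 [0.44997839 0.09001911 0.24997669] 9.804115281166314e-05
[[221. 144.]
 [424. 144.]
 [322. 209.]
 [322.  91.]]
```

View pics/w0.png

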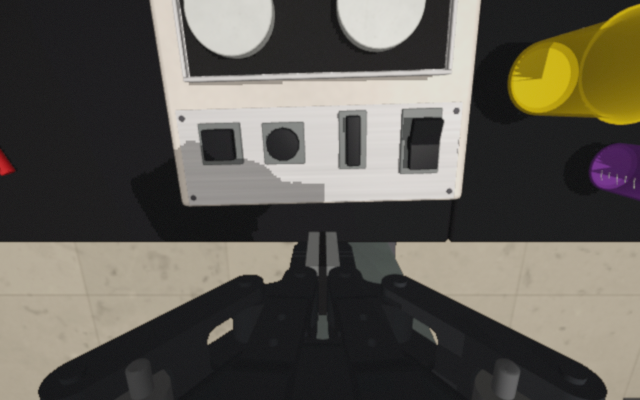

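The wrist view confirms the order: square (220,145), round (284,143), bar (352,140), rocker (423,142). Now an enlarged crop to read the bezel corners.

```bash
python3 - <<'E'
import numpy as np,cv2
f=np.load("wrist.npz");p=f["p"][60:215,165:475]
cv2.imwrite("pics/crop1.png",cv2.resize(p,None,fx=2.58,fy=2.58,interpolation=cv2.INTER_CUBIC)[:,:800])
E
```

```text
(no output)
```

View pics/crop1.png

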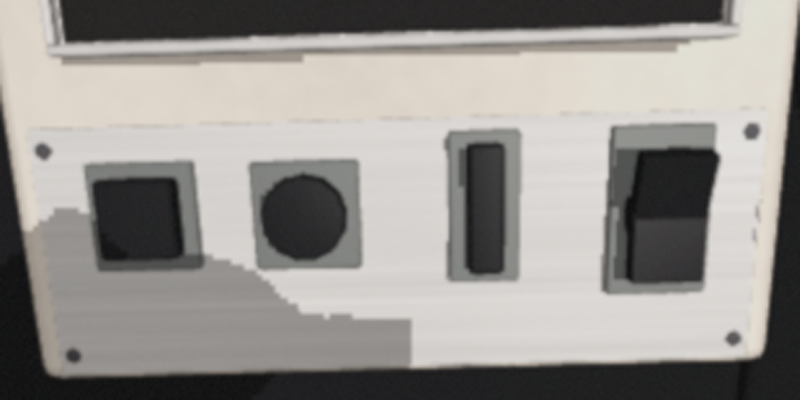

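```bash
cat > fit.py <<'E'
from h import *
f=np.load("wrist.npz"); c=(f["K"],f["R"],f["t"])
P=lambda x,y,z:ray(c,165+(x+.5)/2.58-.5,60+(y+.5)/2.58-.5,z)[:2]
L=np.array([[-.045,y] for y in(.084,.028,-.028,-.084)])
bez=np.array([P(144.5,215,.055),P(306,214,.055),P(484,205,.055),P(658.5,208,.055)])
top=np.array([P(137,218,.066),P(305,217,.066),P(485,208,.066)])
for A,B in((L,bez),(L[:3],top),(np.vstack([L,L[:3]]),np.vstack([bez,top]))):
    a,b=A-A.mean(0),B-B.mean(0); th=np.arctan2((a[:,0]*b[:,1]-a[:,1]*b[:,0]).sum(),(a*b).sum())
    R=np.array([[np.cos(th),-np.sin(th)],[np.sin(th),np.cos(th)]]); t=B.mean(0)-R@A.mean(0)
    print("yaw",th,"org",t,"res mm",np.round((B-A@R.T-t)*1000,1).tolist())
fe=P(150,372,.05),P(650,361,.05); e=fe[0]-fe[1]; print("front-edge yaw",np.arctan2(-e[0],e[1]),fe)
print("bez",bez,"top",top)
np.savez("pose.npz",R=R,t=t,th=th)
for n,l in(("rocker_hinge",L[3]),("far",L[3]+[.0145,0]),("sq",L[0]),("rd",L[1]),("rimL",[.007,.1]),("rimR",[.007,-.1]),("screwmid",[-.045,0])):print(n,R@l+t)
sc=[P(43,151,.052),P(752,131,.052),P(733,338,.052),P(73,355,.052)];print("screws",sc,np.mean(sc,0))
print("rocker hinge line",P(672,217,.07),"far edge mid",P(678,150,.076))
D=cloud(c,f["d"]);
for x,y in((137,218),(305,217),(485,208),(678,165),(668,250),(400,100)):print(np.round(D[int(60+y/2.58),int(165+x/2.58)],4))
E
python3 fit.py
```

```text
yaw 0.017777535629955023 org [0.53459432 0.09319152] res mm [[-0.0, 0.3], [-0.7, 2.6], [1.3, -0.5], [-0.6, -2.4]]
yaw 0.028966784737094076 org [0.53536166 0.09403149] res mm [[0.4, -1.2], [-0.8, 1.2], [0.4, -0.1]]
yaw 0.019766188622774513 org [0.53481617 0.09342256] res mm [[-0.1, 0.1], [-0.8, 2.5], [1.0, -0.6], [-1.0, -2.5], [0.2, -1.0], [-0.5, 1.4], [1.2, 0.1]]
front-edge yaw 0.02331993463642378 (array([0.43171003, 0.18136404]), array([0.43587775, 0.00267737]))
bez [[0.48807951 0.17665214]
 [0.48843538 0.12298459]
 [0.4914233  0.06392236]
 [0.49046753 0.00600718]] top [[0.48838466 0.17552392]
 [0.48872721 0.12196336]
 [0.49159687 0.06466198]]
rocker_hinge [0.49148521 0.00854954]
far [0.50598238 0.00883614]
sq [0.48816471 0.17651673]
rd [0.48927154 0.12052767]
rimL [0.53983831 0.19354138]
rimR [ 0.54379129 -0.00641955]
screwmid [0.48982496 0.09253314]
screws [array([0.50861095, 0.20910376]), array([ 0.51509221, -0.02331233]), array([ 0.4449434 , -0.02511524]), array([0.43864602, 0.2073056 ])] [0.47682315 0.09199544]
rocker hinge line [0.48924901 0.00628302] far edge mid [0.50987687 0.00835277]
[0.4885 0.1756 0.0653]
[0.4885 0.1219 0.0658]
[0.4918 0.0652 0.0653]
[0.5059 0.0077 0.0741]
[0.4789 0.0063 0.0676]
[0.5251 0.0915 0.0519]
```

```bash
cat > press.py <<'E'
from h import *
q=[0,np.cos(.011),np.sin(.011),0]; N=env.nose_length
def press(x,y,zdown):
    env.movel([x,y,.115+N],rot=q)
    env.movel([x,y,.085+N],velocity=.08)
    hit=env.movel([x,y,zdown-.004+N],velocity=.025,stop_force=14)
    env.dwell(.15); s=env.get_state()
    print("hit",hit,"tip z",s["tcp_pos"][2]-N,"want",zdown,"F",s["force"],"t",s["time"])
    env.movel([x,y,.115+N],velocity=.1)
E
cat > go1.py <<'E'
from press import *
press(.506,.0078,.068)
env.movel([.45,.09,.25],rot=[0,1,0,0])
c=cal("wrist"); p,d=camera("wrist"); D=cloud(c,d)
for X in((.5,.0078,.068),(.506,.0078,.068),(.51,.0078,.068),(.474,.007,.075)):
    u=c[0]@(c[1]@np.array(X)+c[2]); u=(u[:2]/u[2]).astype(int); print(np.round(D[u[1],u[0]],4))
cv2.imwrite("pics/w1.png",cv2.resize(p[60:215,165:475],None,fx=2.58,fy=2.58))
E
python3 go1.py
```

```text
hit True tip z 0.06800423897764499 want 0.068 F [-2.48783825 -0.59379953  8.72571992] t 5.9583
[0.5    0.008  0.0669]
[0.5063 0.0078 0.0669]
[0.5102 0.0082 0.0671]
[0.4744 0.0073 0.0744]
```

View pics/w1.png

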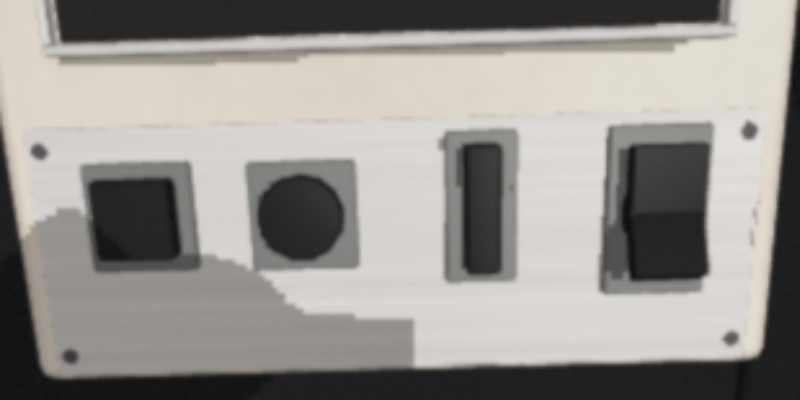

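The rocker is fully over: its far half is level at (670,180) in the crop, and depth puts it at 0.067. The square key comes next, then the round one.

```bash
cat > go2.py <<'E'
from press import *
press(.4883,.1758,.060)
press(.4888,.1215,.060)
env.movel([.45,.09,.25],rot=[0,1,0,0])
c=cal("wrist"); p,d=camera("wrist"); D=cloud(c,d)
for X in((.4883,.1758,.06),(.4888,.1215,.06),(.4917,.0648,.066),(.506,.0078,.068)):
    u=c[0]@(c[1]@np.array(X)+c[2]); u=(u[:2]/u[2]).astype(int); print(np.round(D[u[1],u[0]],4))
cv2.imwrite("pics/w2.png",p)
E
python3 go2.py
```

```text
hit True tip z 0.06005467429835351 want 0.06 F [-1.82464905 -0.21434799  8.60811649] t 10.075
hit True tip z 0.06006418167936334 want 0.06 F [-1.63681044 -1.16931286  8.63056533] t 12.9
[0.4887 0.1765 0.0594]
[0.4895 0.1218 0.0586]
[0.4918 0.0651 0.0648]
[0.5064 0.008  0.0673]
```

View pics/w2.png

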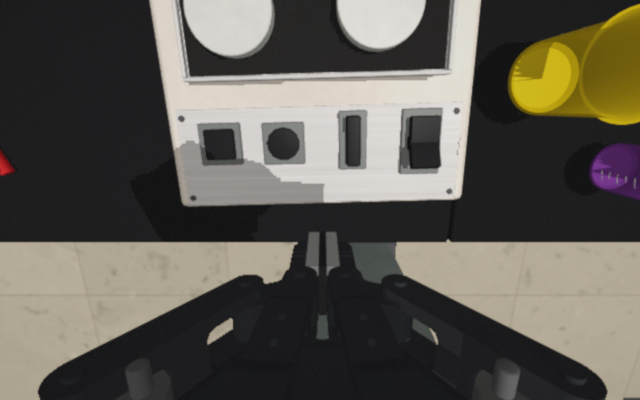

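The square key (220,145) and round key (284,143) are down, the bar (352,140) is still up and the rocker is over. The dishes haven't moved and the arm is clear, so I'm handing in.

```bash
python3 -c "
from h import *
print(job.job_done())"
```

```text
the job is handed in; nothing more can be done
None
```

The job is handed in, with no verdict returned: I pressed the rocker fully over, then the square key, then the round key, each to its stop; the last wrist image shows the bar key still up and the dishes unmoved, and the arm never went near the beaker or marker.

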